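# Index the press table and pump the ratchet press down in a hat workshop

### The job

Turn the round indexing table of the green press until the brass anvil has clicked into place under the ram. Then pump the red-balled hand lever through full strokes, letting it come right up between strokes, until the ram has come fully down on the brass anvil, and leave the lever up and free. Move the ram only with the lever, do not bump the white pipe above the lever, and leave the hat block, T-key and brush where they lie.

Things in the scene. Friction and masses are not known exactly. Their poses are not given: they have to be found in the camera images.
- press: Green bench press, screwed down. Origin on the work surface under the ram's axis; x to its back, y to its left, z up; '(press)' below means mm in this frame. Base plate x -200 to 150, y -100 to 180, 20 thick. Head x -30 to 120, y -45 to 30, z 160 to 260; column x 60 to 150, y -40 to 30, to z 350. Pipe, lever, ram and table are mounted on it and shift with it between episodes.
- pipe: White pipe, 42 diameter; frame as the press. Rises at (press) x -57, y -300 to z 400, runs along y to y -105, then back to x 100 and down to the column. It passes 130 above and 25 behind the ball of the raised lever, so a vertical tool cannot get there: come from the front, fingers pointing down and to the press's back (+x), tool tilted 25 to 45 degrees from vertical.
- lever_ball (a point): Centre of the red ball, 32 diameter, on the end of the sprung lever, which points to the press's front (-x); hinge at (press) 90, -105, 190, axis along y; ball 190 from it, bar 16 round. Up, at rest: 25 degrees above level, ball at (press) -82, -105, 270. Down at its stop: 20 below, ball at -89, -105, 125. Pinch the ball on its sides (along y; it turns between the pads) or push it down.
- ram (a joint): Travel of the ram downwards, m: 0.005 to 0.022 at the start, 0.072 home, foot on anvil (more strokes gain nothing). Stays where left. The lever drives it by a ratchet, on down strokes only: 16 mm for a full stroke from fully up to the stop (the first 3 to 20 mm), nothing if the stroke is about a fifth short. 3 or 4 strokes. The lever takes 3 N at the ball to start, 8 to 11 N to its stop.
- ram_foot (a point): Centre of the underside of the ram's round foot, 34 diameter; 143 above the work surface at joint 0, 71 when home.
- turret_axis (a point): Axis of the indexing table, at the height of its upper face: (press) -45, 60, 55. Disc 214 diameter, 15 thick. Its x axis points to the brass anvil.
- brass_anvil (a point): Centre of the top of the brass anvil, 32 diameter, 15 high, 75 from the table's axis. Five black anvils stand at every 60 degrees. Halfway between anvils, at 30, 90, 150 ... degrees from the brass one about the axis, stand six steel pegs, 12 diameter, 98 from the axis, from the disc's face (z 55) up to z 97: push or pinch one to turn the table.
- turret (a joint): Angle of the indexing table, rad, growing counterclockwise seen from above; 0 when the brass anvil is under the ram. A sprung detent pulls it to multiples of 60 degrees (1.047); about 3 N at a peg overcomes it. It starts one or two clicks short, near -1.05 or -2.09, so it is turned counterclockwise.
- hat_block: Dark domed wooden hat block, 170 diameter, 125 high, loose; origin at the centre of its underside.
- tee_key: Loose steel T-key lying flat, bar 104 long, stem 100 long towards -y, 14 high; origin under the bar's middle.
- brush: Loose hat brush, wooden back 140 x 45, 40 high; origin at the centre of its underside.

How it is judged:
On the way, in this order (a step that is already met when the one before it is completed fails the run):
1. the table is clicked in with the brass anvil under the ram, the ram still raised (value of joint turret between -0.08 and 0.08 rad and value of joint ram below 0.028 m), for 0.2 s.
2. the lever is pumped down a first time (z of lever_ball in the frame of press below 0.165 m), for 0.05 s.
3. the ram is fully down (value of joint ram above 0.068 m), for 0.1 s.
At the end, for the whole second after the job is handed in: The ram is within 4 mm of home (joint above 0.068), the brass anvil within 0.08 rad of its place under it, and the lever is back up, its ball within 15 mm of its rest height (value of joint ram above 0.068 m and value of joint turret between -0.08 and 0.08 rad and z of lever_ball in the frame of press above 0.255 m); the robot touches nothing.
It fails at once if the ram is pushed by the robot (contact force between any of the arm, the fingers and ram above 3 N).
It fails at once if the pipe is bumped (contact force between any of the arm, the fingers and pipe above 5 N).
It fails at once if the hat block, T-key or brush is shifted by more than 20 mm (distance of any of hat_block, tee_key, brush from where it was at the start of the episode above 0.02 m).
It also fails if it takes over 72 s, if anything falls off the work surface, if the arm or the gripper's body presses on something with over 40 N, if the wrist force passes 120 N, or if a joint passes its speed limit or range.

### The arm

A 7-joint arm with a two-finger parallel gripper is mounted at the origin on the work surface. World frame = base frame: x ahead of the robot, y to its left, z up, the work surface at z = 0. Lengths are in m, angles in rad, forces in N, time in s.
With the tool pointing down it reaches from about 0.4 to 0.875 m from the base axis. Payload 6.5 kg.
Tool frame: the origin (TCP) lies at the very end of the fingers, on their centre line; the grasp point (between the pads) lies 19 mm behind it (tcp_to_grasp is the z of the grasp point in the tool frame, in m); z points along the fingers, y is the line along which they close (so a half turn about z gives the same grasp; the last joint's range is limited). The gripper opens to 88 mm and grips with 3 to 60 N. Pads are 18 mm wide; open, the fingers measure 123 mm over their backs; the gripper's body (75 mm by 187 mm) begins 45 mm behind the grasp point.
Start: joints at [-1.372, 0.536, -0.004, 1.538, 0.003, 1.067, -0.071], TCP at [0.17, 0.627, 0.239] pointing down, gripper open.
Joint ranges: [-2.7, 2.7], [-0.37, 2.16], [-1.27, 1.26], [0.24, 2.4], [-1.31, 4.45], [0.19, 1.91], [-2.76, 2.76]. Speed limits (rad/s): [2.39, 2.39, 3.14, 3.14, 3.14, 3.14, 3.14].

### API

Orientations are given as a unit quaternion [x, y, z, w].
In Python, from workcell import read_state, snapshot, get_calibration, job_done, tcp_to_grasp gives the robot as it stands. The module is installed in compiled form; this text tells all that it offers.
- The arm moves only by the tool drive_tool, never from a script. Its argument "commands" is text: rows parted by semicolons, each of 7 numbers parted by spaces: the shift along the tool's x, y, z as a fraction of full scale, then the turn, a rotation vector about the tool's x, y, z as a fraction of full scale, then the gripper command: -1 is shut, 1 is fully open, values between are in proportion. A call has 1 to 5 rows; each row is the pose to reach, as a shift and turn from the pose commanded when the call began, along the tool's axes at that moment; what a row does not reach only later rows make up. Full scale, the value 1, is 0.15 m for a shift and 1.5 rad for a turn. A row lasts 1/10 s, in which the tool goes at most 50 mm and 8.59 degrees, less where a joint would pass 70% of its speed; a pose out of reach is approached as far as the arm can. A call with a number of a shift or a turn outside -1 to 1 is refused whole. A call with a gripper value outside its range is refused whole. The fingers move at their own pace and stop on an object; the grip force is fixed at half the most. Time passes only in rows, so rows that repeat a pose let the fingers close. It gives the time, the measured TCP pose, the force, the opening and the grip force at its end, in the units of the state.
- read_state(): the state, without advancing time (a new reading comes with each control period).
- snapshot(name): name is "scene" or "top" or "wrist"; returns the picture (400x640x3 uint8, red, green, blue); there is no depth.
- get_calibration(name): a dict with "fx", "fy", "cx", "cy" (pixels), "cam_to_world" (4x4, takes a point from camera to world coordinates). Camera axes: x right, y down, z forward; pixel columns grow to the right and rows downward; lengths in m; the calibration is good to about 2 mm. A picture is of the moment at which its call begins: read the wrist's pose just before it. get_calibration takes no time and is no camera call; for the wrist camera it gives the pose at the moment of the call.
- job_done(): hands the job in; it is judged then, once.
The state is a dict: "time_s": time; "qpos": joint angles; "dq": joint speeds; "joint_torque": joint torques, N m; "ee_pos": TCP position; "eef_rot": TCP orientation; "contact_force": force on the tool from outside, world axes, zero at the start; "ft_torque": the same for the moment, N m; "width": opening from 0.0 (shut) to 1.0 (fully open); "finger_force": force on a finger pad.
Only numpy, scipy, OpenCV 4.12 (cv2) and the standard library are available. Lean on these libraries where they do the work, as an engineer would, in place of code of your own. Each camera call takes 0.05 s, during which the arm holds its last target. There are 200 camera calls.

## Working session

There is one attempt and no reset: what is moved stays moved. The work goes in short steps, Python scripts to look and compute and a tool call to move; the robot and the scene stay as the last step left them, time stands still between calls to the robot, and variables do not carry over. Pictures are saved under pics/ and viewed, at most 10 in all, crops included, and the job is handed in when it is done.

Besides the shell and the picture viewer there is one more tool, called as a command line: name --argument value ..., lists and objects as JSON in quotes. drive_tool: Moves the arm, as the interface text tells. Shift numbers are shares of 0.15 m and turn numbers shares of 1.5 rad, none past 1 either way. Its arguments: {"type":"object","properties":{"commands":{"type":"string"}},"required":["commands"]}

```bash
mkdir -p pics; python3 - <<'E'
from workcell import *
import cv2,numpy as np
np.set_printoptions(precision=4,suppress=True)
ims=[]
for n in("scene","top"):
    im=snapshot(n);cv2.imwrite(f"pics/{n}0.png",im[:,:,::-1]);c=get_calibration(n)
    print(n,c["fx"],c["cx"],c["cy"]);print(np.array(c["cam_to_world"]))
s=read_state();print(s["time_s"],s["ee_pos"],s["eef_rot"],s["contact_force"],tcp_to_grasp)
E
```

```text
scene 464.0396283279829 320.0826030132098 197.1886903351057
[[ 0.2603 -0.9123  0.3162  0.1336]
 [-0.9655 -0.2481  0.079  -0.0775]
 [ 0.0064 -0.3259 -0.9454  1.3844]
 [ 0.      0.      0.      1.    ]]
top 434.93882100129133 322.10185370514705 205.25567254441694
[[ 0.0207 -0.9992  0.035   0.4586]
 [-0.9997 -0.0212 -0.0132  0.037 ]
 [ 0.0139 -0.0347 -0.9993  1.4924]
 [ 0.      0.      0.      1.    ]]
0.1 [0.17   0.6268 0.2379] [ 0.132   0.9913 -0.0008 -0.0001] [ 0.4775  0.0614 -0.1904] -0.0187
```

View pics/scene0.png

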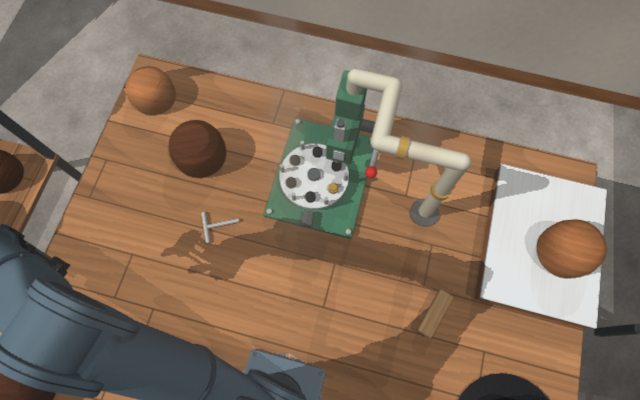

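View pics/top0.png

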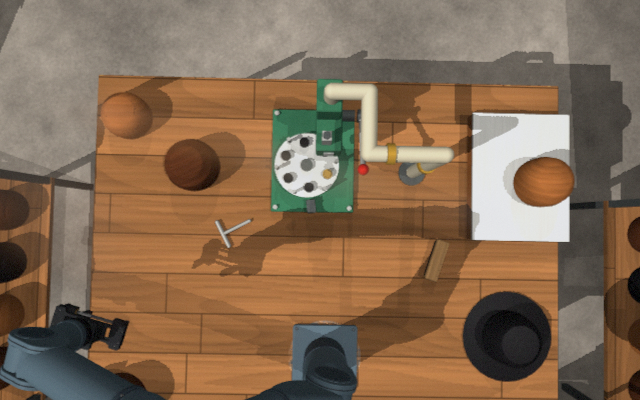

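The views show the press at the centre: disc around (307,165), brass anvil around (327,174) and red ball (363,170) in top. The pipe lies to the right of and behind the ball. The T-key (230,232), hat block (192,164) and brush (436,260) are clear of it.

```bash
cat > h.py <<'E'
import cv2,numpy as np
from workcell import *
from scipy.spatial.transform import Rotation as R
np.set_printoptions(precision=4,suppress=True)
def ray(n,uv,c=None):
    c=c or get_calibration(n);T=np.array(c["cam_to_world"])
    d=T[:3,:3]@[(uv[0]-c["cx"])/c["fx"],(uv[1]-c["cy"])/c["fy"],1];return T[:3,3],d
def onz(n,uv,z,c=None):
    o,d=ray(n,uv,c);return o+d*(z-o[2])/d[2]
def tri(rs):
    A=0;b=0
    for o,d in rs:
        d=d/np.linalg.norm(d);P=np.eye(3)-np.outer(d,d);A=A+P;b=b+P@o
    return np.linalg.solve(A,b)
def big(m,box=None):
    m=m.astype(np.uint8)
    if box: k=np.zeros_like(m);x0,y0,x1,y1=box;k[y0:y1,x0:x1]=1;m=m*k
    n,l,s,c=cv2.connectedComponentsWithStats(m);i=1+np.argmax(s[1:,4]);return c[i],s[i],l==i
E
python3 - <<'E'
from h import *
I={n:cv2.imread(f"pics/{n}0.png") for n in("scene","top")}
box={"scene":(260,100,385,240),"top":(265,100,375,215)}
br={};rb={}
for n in I:
    h=cv2.cvtColor(I[n],cv2.COLOR_BGR2HSV);H,S,V=[h[:,:,i].astype(int) for i in range(3)]
    c,s,_=big(((H<6)|(H>174))&(S>180)&(V>110),box[n]);rb[n]=ray(n,c);print(n,"ball",c,s)
    disc=(262,140,352,212) if n=="scene" else (272,130,342,200)
    c,s,_=big((H>12)&(H<28)&(S>120)&(V>90),disc);br[n]=ray(n,c);print("brass",c,s, onz(n,c,.068))
    c,s,m=big((S<40)&(V>150),disc);
    hull=cv2.convexHull(np.argwhere(m)[:,::-1].astype(np.float32));e=cv2.fitEllipse(hull);print("disc",e,s,onz(n,e[0],.055))
    c,s,m=big((H>50)&(H<90)&(S>90),box[n]);q=cv2.minAreaRect(np.argwhere(m)[:,::-1].astype(np.float32));print("green",q)
print("ball",tri(rb.values()),"brass",tri(br.values()))
cv2.imwrite("pics/crop.png",cv2.hconcat([cv2.resize(I["top"][75:215,262:382],None,fx=3.3,fy=3.3,interpolation=2),cv2.resize(I["scene"][100:240,262:382],None,fx=3.3,fy=3.3,interpolation=2)]))
E
```

```text
scene ball [369.8971 171.6029] [366 167   9  10  68]
brass [263.9086 181.1943] [262 160   8  40 175] [0.5788 0.2104 0.068 ]
disc ((313.0303649902344, 176.2832489013672), (62.466556549072266, 69.67617797851562), 97.26660919189453) [ 279  147   70   61 2205] [0.6383 0.0723 0.055 ]
green ((342.3823547363281, 206.4705810546875), (30.074417114257812, 53.115299224853516), 14.03624439239502)
top ball [362.6125 168.925 ] [358 164  10  11  80]
brass [326.7143 173.5   ] [323 170   8   8  56] [0.6132 0.0052 0.068 ]
disc ((305.9596252441406, 164.8334197998047), (63.868255615234375, 64.7300033569336), 124.48014831542969) [ 274  133   65   65 2289] [0.6419 0.0743 0.055 ]
green ((313.0, 136.5), (73.0, 80.0), 90.0)
ball [ 0.6057 -0.0907  0.2754] brass [0.5108 0.0709 0.4536]
```

View pics/crop.png

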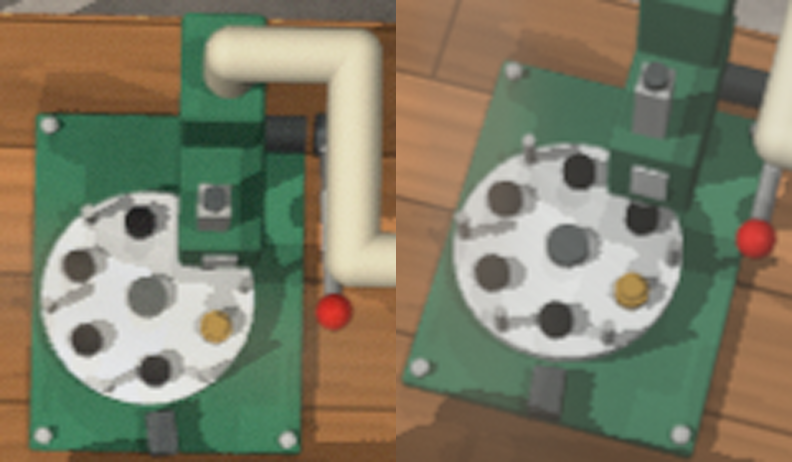

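```bash
cat >> h.py <<'E'
def pose(p,yaw,tilt=0):
    # tool y at angle yaw (deg) from world x, z down; then tilt (deg) turning finger direction about tool y
    y=np.array([np.cos(np.radians(yaw)),np.sin(np.radians(yaw)),0]);z=np.array([0,0,-1.]);x=np.cross(y,z)
    return np.array(p,float),R.from_matrix(np.c_[x,y,z])*R.from_rotvec([0,np.radians(tilt),0])
def cur():
    s=read_state();return np.array(s["ee_pos"]),R.from_quat(s["eef_rot"])
def rows(calls,start=None):
    """calls: lists of (pose,grip); prints rows, each call chained from the last target of the one before"""
    p,r=start or cur()
    for c in calls:
        o=[]
        for (q,s),g in c:
            o.append(" ".join(f"{v:.3f}" for v in [*(r.inv().apply(q-p)/.15),*((r.inv()*s).as_rotvec()/1.5),g]))
        print("; ".join(o)); p,r=c[-1][0]
AX=np.array([.641,.074]); PSI=.5
def peg(a,z=.078,rad=.098): return [AX[0]+rad*np.cos(np.radians(a)),AX[1]+rad*np.sin(np.radians(a)),z]
E
python3 - <<'E'
from h import *
for n,uv in(("BL",(277.2,112.9)),("FL",(275,207.1)),("FR",(349.3,208.3))): print(n,onz("top",uv,.025))
a=97.4
W=[pose([.28,.49,.3],55),pose([.39,.36,.3],35),pose([.51,.26,.3],15),pose(peg(a,.25),7.4),pose(peg(a,.13),7.4),pose(peg(a),7.4)]
rows([[(w,1)] for w in W])
E
```

```text
BL [0.8205 0.1766 0.025 ]
FL [0.5004 0.1762 0.025 ]
FR [ 0.5016 -0.0745  0.025 ]
-0.947 -0.689 -0.413 -0.001 0.000 0.231 1.000
-1.098 -0.289 0.000 0.000 0.000 0.233 1.000
-1.005 0.273 0.000 0.000 0.000 0.233 1.000
-0.776 0.609 0.333 0.000 0.000 0.088 1.000
0.000 0.000 0.800 0.000 0.000 0.000 1.000
0.000 0.000 0.347 0.000 0.000 0.000 1.000
```

drive_tool --commands "-0.95 -0.69 -0.41 0 0 0.23 1;-0.95 -0.69 -0.41 0 0 0.23 1;-0.95 -0.69 -0.41 0 0 0.23 1;-0.95 -0.69 -0.41 0 0 0.23 1;-0.95 -0.69 -0.41 0 0 0.23 1"

```text
time_s: 0.6
ee_pos: [0.2857, 0.4864, 0.3021]
eef_rot: [0.304, 0.953, 0.001, 0.001]
contact_force: [0.2, 0.1, 0.2]
width: 1.002
finger_force: 0.0
```

drive_tool --commands "-1 -0.29 0 0 0 0.23 1;-1 -0.29 0 0 0 0.23 1;-1 -0.29 0 0 0 0.23 1;-1 -0.29 0 0 0 0.23 1"

```text
time_s: 1.0
ee_pos: [0.3825, 0.3633, 0.3]
eef_rot: [0.464, 0.886, -0.001, 0.001]
contact_force: [0.1, -0.0, 0.1]
width: 1.0
finger_force: 0.0
```

drive_tool --commands "-1 0.27 0 0 0 0.23 1;-1 0.27 0 0 0 0.23 1;-1 0.27 0 0 0 0.23 1;-1 0.27 0 0 0 0.23 1;-1 0.27 0 0 0 0.23 1"

```text
time_s: 1.5
ee_pos: [0.4986, 0.2694, 0.2996]
eef_rot: [0.606, 0.796, -0.0, -0.0]
contact_force: [-0.3, 1.2, -0.2]
width: 1.003
finger_force: 0.0
```

drive_tool --commands "-0.78 0.6 0.33 0 0 0.09 1;-0.78 0.6 0.33 0 0 0.09 1;-0.78 0.6 0.33 0 0 0.09 1;-0.78 0.6 0.33 0 0 0.09 1;-0.78 0.6 0.33 0 0 0.09 1"

```text
time_s: 2.0
ee_pos: [0.6156, 0.1822, 0.2493]
eef_rot: [0.657, 0.754, -0.001, -0.001]
contact_force: [0.1, 0.3, 0.8]
width: 0.998
finger_force: 0.0
```

```bash
sed -i 's/AX=np.array(.*; PSI=.5/AX=np.array([.641,.073])/' h.py; python3 - <<'E'
from h import *
c=get_calibration("wrist");im=snapshot("wrist");cv2.imwrite("pics/w1.png",im[:,:,::-1])
s=read_state();print(s["time_s"],s["ee_pos"],cur()[1].as_matrix()[:,1])
T=np.array(c["cam_to_world"]);print(T,c["fx"],c["cx"],c["cy"])
for a in(97.4,157.4):
    p=T[:3,:3].T@(np.array(peg(a,.097))-T[:3,3]);print(a,c["fx"]*p[0]/p[2]+c["cx"],c["fy"]*p[1]/p[2]+c["cy"])
E
```

```text
2.05 [0.6151 0.1836 0.25  ] [ 0.9904  0.1386 -0.0018]
[[ 0.9907  0.1302  0.0392  0.6055]
 [ 0.1359 -0.9448 -0.298   0.2595]
 [-0.0018  0.3006 -0.9538  0.3946]
 [ 0.      0.      0.      1.    ]] 291.80181842254825 318.5882263307413 200.23384493639534
97.4 328.939361556279 198.28168971470248
157.4 252.2035334351075 239.630761197354
```

View pics/w1.png

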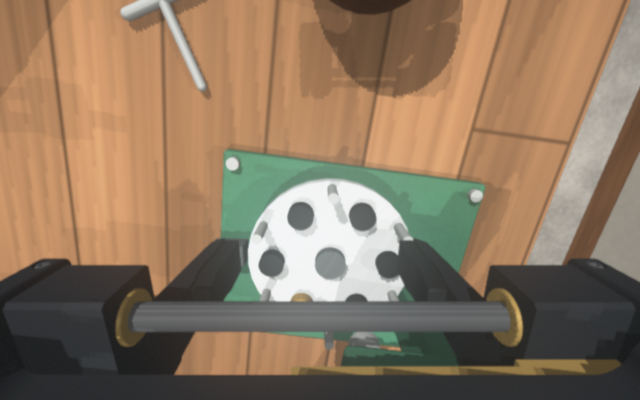

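```bash
python3 - <<'E'
import cv2
i=cv2.imread("pics/w1.png")[150:320,220:440];cv2.imwrite("pics/w1c.png",cv2.resize(i,None,fx=3.5,fy=3.5,interpolation=2))
E
```

```text
(no output)
```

View pics/w1c.png

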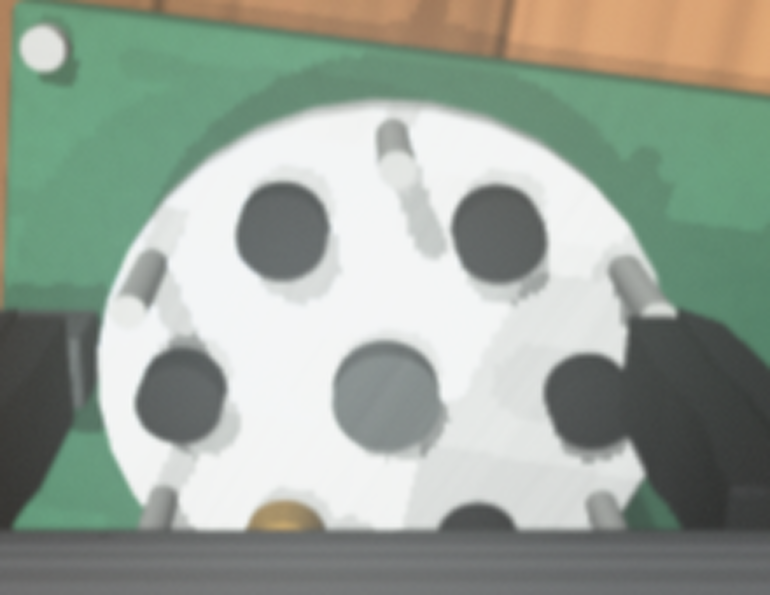

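The crop shows the target peg's top at full-image (334,198) and the next one's at (257,238). Both are within 5 mm of prediction.

```bash
python3 - <<'E'
from h import *
a=onz("wrist",(334.3,198),.097);b=onz("wrist",(257.2,238),.097);print(a,b)
d=(b-a)[:2];print("chord",np.hypot(*d),np.degrees(np.arctan2(d[1],d[0])))
m=(a+b)[:2]/2; n=np.array([-d[1],d[0]])/np.hypot(*d)  # left of travel = toward axis (ccw)
ax=m+n*.098*np.cos(np.pi/6);print("axis",ax)
a0=np.degrees(np.arctan2(*(a[:2]-ax)[::-1]));print(a0)
P=lambda z:pose([a[0],a[1],z],a0-90)
rows([[(P(.13),1)],[(P(.078),1)]])
E
```

```text
[0.6336 0.1727 0.097 ] [0.5555 0.1146 0.097 ]
chord 0.0973708093251545 -143.3708564625932
axis [0.6452 0.0756]
96.78868588724669
-0.090 0.114 0.800 -0.001 -0.001 0.014 1.000
0.000 0.000 0.347 0.000 0.000 0.000 1.000
```

drive_tool --commands "-0.09 0.11 0.8 0 0 0.01 1;-0.09 0.11 0.8 0 0 0.01 1;-0.09 0.11 0.8 0 0 0.01 1;-0.09 0.11 0.8 0 0 0.01 1;-0.09 0.11 0.8 0 0 0.01 1"

```text
time_s: 2.55
ee_pos: [0.6341, 0.1725, 0.1319]
eef_rot: [0.662, 0.75, 0.001, -0.0]
contact_force: [0.5, 0.1, 0.8]
width: 0.997
finger_force: 0.0
```

drive_tool --commands "0 0 0.15 0 0 0 1;0 0 0.35 0 0 0 1;0 0 0.35 0 0 0 1;0 0 0.35 0 0 0 1"

```text
time_s: 2.95
ee_pos: [0.6352, 0.1711, 0.0803]
eef_rot: [0.663, 0.749, 0.001, 0.0]
contact_force: [-1.0, -0.3, -0.1]
width: 0.998
finger_force: 0.0
```

drive_tool --commands "0 0 0 0 0 0 -1;0 0 0 0 0 0 -1;0 0 0 0 0 0 -1;0 0 0 0 0 0 -1;0 0 0 0 0 0 -1"

```text
time_s: 3.45
ee_pos: [0.6347, 0.1698, 0.0784]
eef_rot: [0.663, 0.749, 0.0, 0.0]
contact_force: [0.2, -0.4, -0.1]
width: 0.57
finger_force: 0.0
```

drive_tool --commands "0 0 0 0 0 0 -1;0 0 0 0 0 0 -1;0 0 0 0 0 0 -1"

```text
time_s: 3.75
ee_pos: [0.6345, 0.1698, 0.0782]
eef_rot: [0.663, 0.749, -0.0, -0.0]
contact_force: [-0.5, 0.5, 0.5]
width: 0.299
finger_force: 0.0
```

drive_tool --commands "0 0 0 0 0 0 -1;0 0 0 0 0 0 -1;0 0 0 0 0 0 -1;0 0 0 0 0 0 -1"

```text
time_s: 4.15
ee_pos: [0.6338, 0.1697, 0.0781]
eef_rot: [0.663, 0.749, -0.001, -0.001]
contact_force: [-2.9, -0.6, 2.7]
width: 0.127
finger_force: 30.0
```

```bash
sed -i 's/^AX=.*/AX=np.array([.645,.0755])/' h.py; python3 - <<'E'
from h import *
s=read_state();p=np.array(s["ee_pos"]);print(s["width"],s["finger_force"],p)
d=p[:2]-AX;a0=np.degrees(np.arctan2(d[1],d[0]));print(a0,np.hypot(*d))
W=lambda a:(pose(peg(a,.078,np.hypot(*d)),a-90),-1)
rows([[W(a0+20*k+4*i) for i in range(1,6)] for k in range(3)],start=pose([*p[:2],.078],a0-90))
E
```

```text
0.12741654677840702 29.991095177829266 [0.6338 0.1697 0.0781]
96.78820561805614 0.094903660885105
-0.002 -0.044 0.000 0.000 0.000 -0.047 -1.000; -0.006 -0.088 0.000 0.000 0.000 -0.093 -1.000; -0.014 -0.132 0.000 0.000 0.000 -0.140 -1.000; -0.025 -0.174 0.000 0.000 0.000 -0.186 -1.000; -0.038 -0.216 0.000 0.000 0.000 -0.233 -1.000
-0.002 -0.044 0.000 0.000 0.000 -0.047 -1.000; -0.006 -0.088 0.000 0.000 0.000 -0.093 -1.000; -0.014 -0.132 0.000 0.000 0.000 -0.140 -1.000; -0.025 -0.174 0.000 0.000 0.000 -0.186 -1.000; -0.038 -0.216 0.000 0.000 0.000 -0.233 -1.000
-0.002 -0.044 0.000 0.000 0.000 -0.047 -1.000; -0.006 -0.088 0.000 0.000 0.000 -0.093 -1.000; -0.014 -0.132 0.000 0.000 0.000 -0.140 -1.000; -0.025 -0.174 0.000 0.000 0.000 -0.186 -1.000; -0.038 -0.216 0.000 0.000 0.000 -0.233 -1.000
```

drive_tool --commands "-0.002 -0.044 0 0 0 -0.047 -1;-0.006 -0.088 0 0 0 -0.093 -1;-0.014 -0.132 0 0 0 -0.14 -1;-0.025 -0.174 0 0 0 -0.186 -1;-0.038 -0.216 0 0 0 -0.233 -1"

```text
time_s: 4.65
ee_pos: [0.6047, 0.1617, 0.0781]
eef_rot: [0.521, 0.853, 0.002, 0.001]
contact_force: [4.9, 3.6, -7.2]
width: 0.12
finger_force: 30.0
```

drive_tool --commands "-0.002 -0.044 0 0 0 -0.047 -1;-0.006 -0.088 0 0 0 -0.093 -1;-0.014 -0.132 0 0 0 -0.14 -1;-0.025 -0.174 0 0 0 -0.186 -1;-0.038 -0.216 0 0 0 -0.233 -1"

```text
time_s: 5.15
ee_pos: [0.5769, 0.1427, 0.0781]
eef_rot: [0.365, 0.931, 0.001, 0.0]
contact_force: [-0.5, 3.7, -2.0]
width: 0.124
finger_force: 30.0
```

drive_tool --commands "-0.002 -0.044 0 0 0 -0.047 -1;-0.006 -0.088 0 0 0 -0.093 -1;-0.014 -0.132 0 0 0 -0.14 -1;-0.025 -0.174 0 0 0 -0.186 -1;-0.038 -0.216 0 0 0 -0.233 -1"

```text
time_s: 5.65
ee_pos: [0.5569, 0.1147, 0.078]
eef_rot: [0.197, 0.98, 0.001, -0.002]
contact_force: [-6.9, 3.8, 4.2]
width: 0.125
finger_force: 30.0
```

drive_tool --commands "0 0 0 0 0 0 -1;0 0 0 0 0 0 -1;0 0 0 0 0 0 -1"

```text
time_s: 5.95
ee_pos: [0.5556, 0.1117, 0.0779]
eef_rot: [0.2, 0.98, -0.002, -0.003]
contact_force: [-12.1, -2.9, 11.2]
width: 0.123
finger_force: 30.0
```

```bash
python3 - <<'E'
from h import *
s=read_state();p=np.array(s["ee_pos"]);d=p[:2]-AX;print(np.degrees(np.arctan2(d[1],d[0])),np.hypot(*d),s["width"],s["contact_force"])
E
```

```text
157.9574861883197 0.09647818963155973 0.1225982902780121 [-12.1136  -2.9116  11.1898]
```

drive_tool --commands "0 0 0 0 0 0 0.3;0 0 0 0 0 0 0.3;0 0 0 0 0 0 0.3;0 0 0 0 0 0 0.3;0 0 0 0 0 0 0.3"

```text
time_s: 6.45
ee_pos: [0.5592, 0.113, 0.0783]
eef_rot: [0.199, 0.98, 0.0, 0.0]
contact_force: [-0.7, -0.3, 0.6]
width: 0.554
finger_force: 0.0
```

drive_tool --commands "0 0 -0.3 0 0 0 0.3;0 0 -0.6 0 0 0 0.3;0 0 -1 0 0 0 0.3;0 0 -1 0 0 0 0.3;0 0 -1 0 0 0 0.3"

```text
time_s: 6.95
ee_pos: [0.5602, 0.1132, 0.2302]
eef_rot: [0.199, 0.98, 0.001, 0.002]
contact_force: [0.5, 0.2, -0.8]
width: 0.654
finger_force: 0.0
```

```bash
python3 - <<'E'
from h import *
s=read_state();print(s["time_s"],s["ee_pos"],s["width"],s["contact_force"])
im=snapshot("scene");cv2.imwrite("pics/s2.png",cv2.resize(im[90:250,250:480,::-1],None,fx=3.4,fy=3.4,interpolation=2))
E
```

```text
6.95 [0.5602 0.1132 0.2302] 0.6539224749392849 [ 0.5248  0.1719 -0.7843]
```

View pics/s2.png

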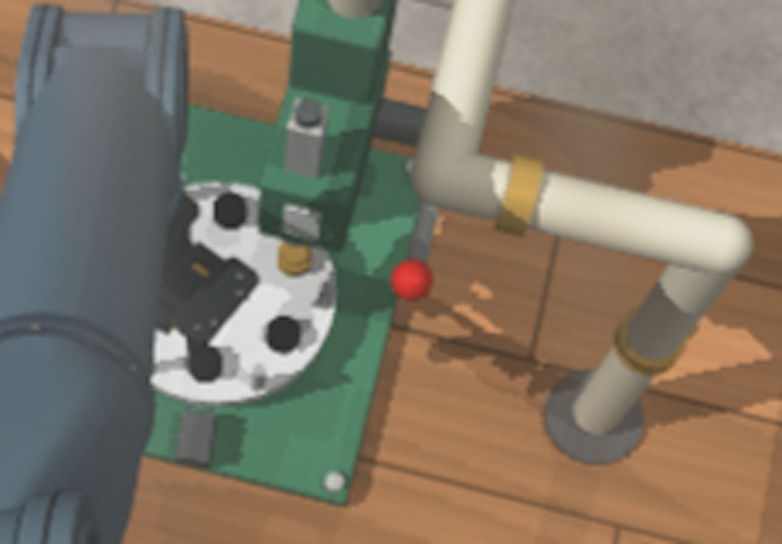

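The brass anvil now sits at crop (295,258), just in front of the ram where the under-ram anvil belongs. The ball is at crop (411,280), with the pipe behind it and clear in front.

```bash
cat >> h.py <<'E'
TI=-40
def grasp(b,back=0,tilt=TI):
    p,r=pose([0,0,0],90,tilt);return np.array(b)+r.apply([0,0,.019-back]),r
BALL=np.array([.607,-.090,.271])
E
python3 - <<'E'
from h import *
print("brass",onz("scene",(336.8,165.9),.068))
print(pose([0,0,0],90,-40)[1].as_matrix())
W=[pose([.50,.06,.33],80,-13),pose([.49,-.03,.36],90,-28),grasp(BALL,.14)]
rows([[(w,1)] for w in W]);print(W[-1][0])
E
```

```text
brass [0.6857 0.0095 0.068 ]
[[-0.766   0.      0.6428]
 [ 0.      1.     -0.    ]
 [-0.6428 -0.     -0.766 ]]
0.223 -0.478 -0.679 -0.017 -0.150 -0.150 1.000
-0.083 -0.602 -0.186 -0.041 -0.174 -0.109 1.000
-0.242 -0.400 0.101 0.000 -0.140 -0.000 1.000
[ 0.5292 -0.09    0.3637]
```

drive_tool --commands "0.22 -0.48 -0.68 -0.02 -0.15 -0.15 1;0.22 -0.48 -0.68 -0.02 -0.15 -0.15 1;0.22 -0.48 -0.68 -0.02 -0.15 -0.15 1;0.22 -0.48 -0.68 -0.02 -0.15 -0.15 1"

```text
time_s: 7.4
ee_pos: [0.4992, 0.0581, 0.331]
eef_rot: [0.088, 0.99, -0.008, 0.113]
contact_force: [-0.5, -0.3, 0.2]
width: 0.981
finger_force: 0.0
```

drive_tool --commands "-0.08 -0.6 -0.19 -0.04 -0.17 -0.11 1;-0.08 -0.6 -0.19 -0.04 -0.17 -0.11 1;-0.08 -0.6 -0.19 -0.04 -0.17 -0.11 1;-0.08 -0.6 -0.19 -0.04 -0.17 -0.11 1"

```text
time_s: 7.8
ee_pos: [0.489, -0.0307, 0.3583]
eef_rot: [0.002, 0.971, 0.002, 0.237]
contact_force: [-0.1, 1.2, 0.3]
width: 1.002
finger_force: 0.0
```

drive_tool --commands "-0.24 -0.4 0.1 0 -0.14 0 1;-0.24 -0.4 0.1 0 -0.14 0 1;-0.24 -0.4 0.1 0 -0.14 0 1;-0.24 -0.4 0.1 0 -0.14 0 1;-0.24 -0.4 0.1 0 -0.14 0 1"

```text
time_s: 8.3
ee_pos: [0.5293, -0.0881, 0.363]
eef_rot: [-0.001, 0.941, 0.002, 0.338]
contact_force: [-0.5, -0.2, 0.0]
width: 0.997
finger_force: 0.0
```

```bash
python3 - <<'E'
from h import *
def red(im):
    h=cv2.cvtColor(im,cv2.COLOR_RGB2HSV);H,S,V=[h[:,:,i].astype(int) for i in range(3)]
    c,s,_=big(((H<6)|(H>174))&(S>180)&(V>90));return c,s
c=get_calibration("wrist");im=snapshot("wrist");cv2.imwrite("pics/w2.png",im[:,:,::-1])
u,s=red(im);print(u,s);r=[ray("wrist",u,c)]
for n in("scene","top"):
    im=snapshot(n);k=np.zeros_like(im);k[140:200,340:400]=im[140:200,340:400]
    v,s=red(k);print(n,v,s);r.append(ray(n,v))
print("two/three views",tri(r[:2]),tri(r[::2]),tri(r)); o,d=r[0]
for y in(-.0895,-.0907): print(o+d*(y-o[1])/d[1] if abs(d[1])>.05 else 0)
print("at z .27",o+d*(.27-o[2])/d[2])
print(cur()[0],cur()[1].as_matrix(),read_state()["qpos"])
E
```

```text
Traceback (most recent call last):
  File "h.py", line 18, in big
    n,l,s,c=cv2.connectedComponentsWithStats(m);i=1+np.argmax(s[1:,4]);return c[i],s[i],l==i
                                                    ~~~~~~~~~^^^^^^^^^
ValueError: attempt to get argmax of an empty sequence
```

View pics/w2.png

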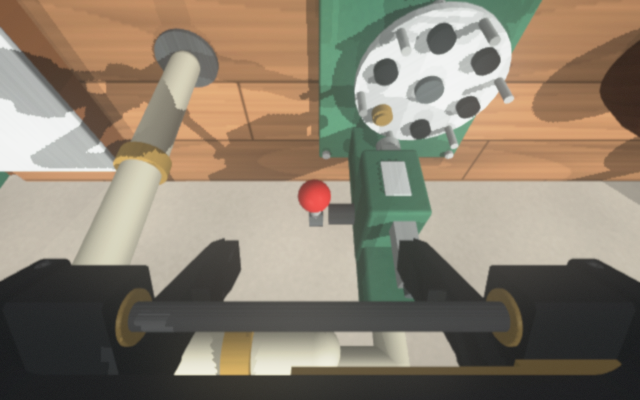

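The ball is at about (314,196), nearly centred between the open fingers (axis about u=319), with the pipe well behind. The mask threshold was too strict, so I'll loosen it and measure.

```bash
python3 - <<'E'
from h import *
def red(im):
    h=cv2.cvtColor(im,cv2.COLOR_RGB2HSV);H,S,V=[h[:,:,i].astype(int) for i in range(3)]
    return big(((H<5)|(H>174))&(S>140)&(V>90))[:2]
c=get_calibration("wrist");im=cv2.imread("pics/w2.png")[:,:,::-1].copy()
k=np.zeros_like(im);k[160:230,280:350]=im[160:230,280:350]
u,s=red(k);print(u,s);r=[ray("wrist",u,c)]
for n in("scene","top"):
    im=snapshot(n);k=np.zeros_like(im);k[140:200,340:400]=im[140:200,340:400]
    try: v,s=red(k);print(n,v,s);r.append(ray(n,v))
    except ValueError: print(n,"hidden")
o,d=r[0]
print([tri([r[0],q]) for q in r[1:]],"at z .272",o+d*(.272-o[2])/d[2])
p,q=cur();print(p,q.as_matrix()[:,2],read_state()["qpos"])
E
```

```text
[314.3465 195.9381] [299 181  31  31 759]
scene [370.5429 171.9619] [365 167  12  11 105]
top [362.619  168.7976] [358 164  10  11  84]
[array([ 0.6067, -0.0922,  0.2718]), array([ 0.6066, -0.0917,  0.2718])] at z .272 [ 0.6064 -0.092   0.272 ]
[ 0.5291 -0.089   0.3636] [ 0.6383  0.0038 -0.7698] [-0.2886 -0.1365  0.3942  2.242  -0.0862  0.3391  1.7638]
```

```bash
cat >> h.py <<'E'
BALL=np.array([.6066,-.0918,.2718]);HI=BALL+[.172,0,-.080]
def lev(a):
    t=np.radians(a);b=HI+.1897*np.array([-np.cos(t),0,np.sin(t)])
    return grasp(b,0,-32-8*(a+22)/47)
E
python3 - <<'E'
from h import *
print("approach");rows([[(grasp(BALL,.06),1)],[(grasp(BALL),1)]])
print("down");D=np.linspace(25,-22,11)[1:]
rows([[(lev(a),-1) for a in D[:5]],[(lev(a),-1) for a in D[5:]]],start=lev(25))
print("up");U=np.linspace(-22,25.5,11)[1:]
rows([[(lev(a),-1) for a in U[:5]],[(lev(a),-1) for a in U[5:]]],start=lev(-22))
E
```

```text
approach
-0.005 -0.020 0.527 0.003 -0.004 -0.000 1.000
0.000 0.000 0.400 0.000 0.000 0.000 1.000
down
0.094 -0.000 0.048 0.000 0.009 0.000 -1.000; 0.184 -0.000 0.103 0.000 0.019 0.000 -1.000; 0.268 -0.000 0.165 0.000 0.028 0.000 -1.000; 0.348 -0.000 0.233 0.000 0.037 0.000 -1.000; 0.422 -0.000 0.308 0.000 0.047 0.000 -1.000
0.061 0.000 0.085 -0.000 0.009 -0.000 -1.000; 0.116 0.000 0.174 -0.000 0.019 0.000 -1.000; 0.163 0.000 0.268 0.000 0.028 -0.000 -1.000; 0.202 0.000 0.364 -0.000 0.037 -0.000 -1.000; 0.233 0.000 0.464 0.000 0.047 0.000 -1.000
up
-0.024 -0.000 -0.102 -0.000 -0.009 0.000 -1.000; -0.057 -0.000 -0.203 -0.000 -0.019 0.000 -1.000; -0.098 -0.000 -0.300 0.000 -0.028 -0.000 -1.000; -0.146 -0.000 -0.394 0.000 -0.038 -0.000 -1.000; -0.203 -0.000 -0.483 0.000 -0.047 0.000 -1.000
-0.069 0.000 -0.080 0.000 -0.009 0.000 -1.000; -0.145 0.000 -0.154 0.000 -0.019 0.000 -1.000; -0.227 0.000 -0.222 -0.000 -0.028 -0.000 -1.000; -0.314 0.000 -0.283 0.000 -0.038 0.000 -1.000; -0.406 0.000 -0.337 0.000 -0.047 0.000 -1.000
```

drive_tool --commands "0 -0.02 0.25 0 0 0 1;0 -0.02 0.53 0 0 0 1;0 -0.02 0.53 0 0 0 1"

```text
time_s: 8.75
ee_pos: [0.5804, -0.0918, 0.3021]
eef_rot: [-0.0, 0.941, 0.002, 0.34]
contact_force: [0.5, 0.5, -0.3]
width: 1.001
finger_force: 0.0
```

drive_tool --commands "0 0 0.1 0 0 0 1;0 0 0.2 0 0 0 1;0 0 0.3 0 0 0 1;0 0 0.4 0 0 0 1;0 0 0.4 0 0 0 1"

```text
time_s: 9.25
ee_pos: [0.6204, -0.0921, 0.2638]
eef_rot: [0.0, 0.943, 0.003, 0.332]
contact_force: [-0.4, -0.2, -0.0]
width: 1.0
finger_force: 0.0
```

drive_tool --commands "0 0 0 0 0 0 -1;0 0 0 0 0 0 -1;0 0 0 0 0 0 -1;0 0 0 0 0 0 -1;0 0 0 0 0 0 -1"

```text
time_s: 9.75
ee_pos: [0.6194, -0.0929, 0.2648]
eef_rot: [0.001, 0.943, 0.003, 0.333]
contact_force: [-0.5, -0.3, -0.8]
width: 0.57
finger_force: 0.0
```

drive_tool --commands "0 0 0 0 0 0 -1;0 0 0 0 0 0 -1;0 0 0 0 0 0 -1;0 0 0 0 0 0 -1"

```text
time_s: 10.15
ee_pos: [0.6195, -0.0921, 0.2645]
eef_rot: [0.0, 0.943, 0.003, 0.333]
contact_force: [-1.6, 2.8, 2.0]
width: 0.351
finger_force: 30.0
```

```bash
python3 - <<'E'
from h import *
s=read_state();p,r=cur();print(s["qpos"],s["contact_force"],r.as_matrix()[:,2],"grasp",p-r.apply([0,0,.019]))
E
```

```text
[-0.2315  0.2295  0.3991  2.167  -1.1283  0.193   2.7568] [-1.5629  2.808   1.9709] [ 0.6273  0.0061 -0.7787] grasp [ 0.6075 -0.0922  0.2793]
```

drive_tool --commands "0 0 0 0 0 0 1;0 0 0 0 0 0 1;0 0 0 0 0 0 1;0 0 0 0 0 0 1;0 0 0 0 0 0 1"

```text
time_s: 10.65
ee_pos: [0.6195, -0.0933, 0.2645]
eef_rot: [0.001, 0.943, 0.003, 0.333]
contact_force: [0.2, 0.2, -0.6]
width: 0.773
finger_force: 0.0
```

```bash
python3 - <<'E'
from h import *
print(read_state()["width"]);rows([[(grasp(BALL,.08,-36),1)],[(grasp(BALL,.10,-28),1)]])
E
```

```text
0.7731139894847285
0.016 0.012 -0.498 0.003 0.033 -0.002 1.000
-0.075 -0.000 -0.128 0.000 0.093 0.000 1.000
```

drive_tool --commands "0 0 -0.1 0 0 0 1;0 0 -0.2 0 0.01 0 1;0.01 0.01 -0.35 0 0.02 0 1;0.02 0.01 -0.5 0 0.03 0 1;0.02 0.01 -0.5 0 0.03 0 1"

```text
time_s: 11.15
ee_pos: [0.57, -0.0918, 0.3226]
eef_rot: [0.0, 0.95, 0.003, 0.312]
contact_force: [0.4, 0.5, 0.3]
width: 1.001
finger_force: 0.0
```

drive_tool --commands "-0.04 0 -0.06 0 0.05 0 1;-0.08 0 -0.13 0 0.09 0 1;-0.08 0 -0.13 0 0.09 0 1;-0.08 0 -0.13 0 0.09 0 1"

```text
time_s: 11.55
ee_pos: [0.5683, -0.0919, 0.3435]
eef_rot: [0.0, 0.969, 0.003, 0.247]
contact_force: [0.1, 0.8, 0.1]
width: 1.004
finger_force: 0.0
```

```bash
python3 - <<'E'
from h import *
s=read_state();p,r=cur();print(s["qpos"],p,r.as_matrix()[:,2]);print(grasp(BALL,.10,-28)[0])
rows([[(grasp(BALL,.05,-28),1)],[(grasp(BALL,.0,-28),1)]])
E
```

```text
[-0.701   0.0464  0.8626  2.0606 -0.212   0.5661  1.8731] [ 0.5683 -0.0919  0.3435] [ 0.4789  0.0053 -0.8778]
[ 0.5686 -0.0918  0.3433]
0.002 -0.001 0.335 0.004 0.007 -0.002 1.000
0.000 0.000 0.333 0.000 0.000 0.000 1.000
```

drive_tool --commands "0 0 0.1 0 0 0 1;0 0 0.2 0 0 0 1;0 0 0.33 0 0 0 1;0 0 0.33 0 0 0 1"

```text
time_s: 11.95
ee_pos: [0.5901, -0.0917, 0.2969]
eef_rot: [0.001, 0.97, 0.002, 0.244]
contact_force: [1.2, 0.1, 0.1]
width: 0.999
finger_force: 0.0
```

drive_tool --commands "0 0 0.08 0 0 0 1;0 0 0.16 0 0 0 1;0 0 0.25 0 0 0 1;0 0 0.33 0 0 0 1;0 0 0.33 0 0 0 1"

```text
time_s: 12.45
ee_pos: [0.6144, -0.0917, 0.2557]
eef_rot: [0.001, 0.969, 0.003, 0.246]
contact_force: [-0.2, 0.2, 0.0]
width: 1.003
finger_force: 0.0
```

```bash
python3 - <<'E'
from h import *
s=read_state();p,r=cur();print(s["time_s"],s["qpos"],s["contact_force"],r.as_matrix()[:,2],"grasp",p-r.apply([0,0,.019])-BALL)
E
```

```text
12.45 [-0.4628  0.3003  0.6787  2.0566 -0.668   0.4291  2.2709] [-0.1503  0.1622  0.0285] [ 0.4761  0.0045 -0.8794] grasp [-0.0012  0.0001  0.0006]
```

drive_tool --commands "0 0 0 0 0 0 -1;0 0 0 0 0 0 -1;0 0 0 0 0 0 -1;0 0 0 0 0 0 -1;0 0 0 0 0 0 -1"

```text
time_s: 12.95
ee_pos: [0.6156, -0.0914, 0.2572]
eef_rot: [0.001, 0.969, 0.003, 0.247]
contact_force: [0.3, 0.1, 0.5]
width: 0.569
finger_force: 0.0
```

drive_tool --commands "0 0 0 0 0 0 -1;0 0 0 0 0 0 -1;0 0 0 0 0 0 -1;0 0 0 0 0 0 -1"

```text
time_s: 13.35
ee_pos: [0.6156, -0.0919, 0.2569]
eef_rot: [0.001, 0.969, 0.002, 0.247]
contact_force: [1.5, -1.7, -0.3]
width: 0.346
finger_force: 30.0
```

```bash
sed -i 's/grasp(b,0,-32.*/grasp(b,0,-12-16*(a+22)\/47)/' h.py; python3 - <<'E'
from h import *
print(read_state()["width"],read_state()["finger_force"])
def go(a,b,n):
    A=np.linspace(a,b,n+1)[1:];rows([[(lev(x),-1) for x in A[i:i+5]] for i in range(0,n,5)],start=lev(a))
print("down");go(25,-22,10)
print("up");go(-22,25.5,10)
E
```

```text
0.3458426787765034 29.993665851652622
down
0.084 -0.000 0.066 0.000 0.019 0.000 -1.000; 0.162 -0.000 0.138 -0.000 0.037 0.000 -1.000; 0.234 -0.000 0.215 -0.000 0.056 0.000 -1.000; 0.299 -0.000 0.298 -0.000 0.074 0.000 -1.000; 0.357 -0.000 0.386 0.000 0.093 0.000 -1.000
0.038 -0.000 0.098 0.000 0.019 0.000 -1.000; 0.067 0.000 0.198 -0.000 0.037 0.000 -1.000; 0.088 0.000 0.300 -0.000 0.056 0.000 -1.000; 0.101 0.000 0.403 0.000 0.074 -0.000 -1.000; 0.105 0.000 0.506 0.000 0.093 0.000 -1.000
up
0.010 -0.000 -0.104 0.000 -0.019 -0.000 -1.000; 0.012 -0.000 -0.209 -0.000 -0.038 -0.000 -1.000; 0.005 -0.000 -0.314 -0.000 -0.056 -0.000 -1.000; -0.011 -0.000 -0.418 -0.000 -0.075 -0.000 -1.000; -0.035 -0.000 -0.521 -0.000 -0.094 0.000 -1.000
-0.047 0.000 -0.096 0.000 -0.019 0.000 -1.000; -0.101 0.000 -0.188 -0.000 -0.038 0.000 -1.000; -0.163 0.000 -0.275 -0.000 -0.056 0.000 -1.000; -0.231 0.000 -0.357 0.000 -0.075 -0.000 -1.000; -0.307 0.000 -0.434 0.000 -0.094 0.000 -1.000
```

drive_tool --commands "0.084 0 0.066 0 0.019 0 -1;0.162 0 0.138 0 0.037 0 -1;0.234 0 0.215 0 0.056 0 -1;0.299 0 0.298 0 0.074 0 -1;0.357 0 0.386 0 0.093 0 -1"

```text
time_s: 13.85
ee_pos: [0.5963, -0.092, 0.18]
eef_rot: [0.001, 0.984, 0.002, 0.178]
contact_force: [-1.6, -2.9, 4.7]
width: 0.336
finger_force: 30.0
```

```bash
cat > chk.py <<'E'
from h import *
s=read_state();p,r=cur();b=p-r.apply([0,0,.019]);d=b-HI
print(s["time_s"],s["qpos"],s["contact_force"],"angle",np.degrees(np.arctan2(d[2],-d[0])),"rad",np.hypot(d[0],d[2]),"dy",d[1],"tilt",np.degrees(np.arccos(-r.as_matrix()[2,2])),s["width"])
E
python3 chk.py
```

```text
13.85 [-0.3943  0.4393  0.6197  2.0481 -0.7225  0.4641  2.3141] [-1.5537 -2.8628  4.7156] angle 1.8295377840777722 rad 0.18910288582772938 dy -0.0002875678954391142 tilt 20.53798848893405 0.3363419835995536
```

Tracking is good, so I'll continue down to the stop.

drive_tool --commands "0.038 0 0.098 0 0.019 0 -1;0.067 0 0.198 0 0.037 0 -1;0.088 0 0.3 0 0.056 0 -1;0.101 0 0.403 0 0.074 0 -1;0.105 0 0.506 0 0.093 0 -1"

```text
time_s: 14.35
ee_pos: [0.6079, -0.092, 0.1036]
eef_rot: [0.001, 0.994, 0.002, 0.109]
contact_force: [-12.0, 0.0, 32.1]
width: 0.335
finger_force: 26.8
```

drive_tool --commands "0 0 0 0 0 0 -1;0 0 0 0 0 0 -1"

```text
time_s: 14.55
ee_pos: [0.6083, -0.0919, 0.1036]
eef_rot: [0.001, 0.994, 0.002, 0.109]
contact_force: [-2.5, -2.6, 8.1]
width: 0.326
finger_force: 28.9
```

```bash
python3 chk.py
```

```text
14.55 [-0.3428  0.6355  0.5772  1.9423 -0.7455  0.5399  2.3015] [-2.5181 -2.6217  8.0718] angle -21.763498611739568 rad 0.18786315499205575 dy -0.00018766863022760816 tilt 12.544948070859304 0.32574974124517986
```

drive_tool --commands "0.01 0 -0.104 0 -0.019 0 -1;0.012 0 -0.209 0 -0.038 0 -1;0.005 0 -0.314 0 -0.056 0 -1;-0.011 0 -0.418 0 -0.075 0 -1;-0.035 0 -0.521 0 -0.094 0 -1"

```text
time_s: 15.05
ee_pos: [0.5998, -0.092, 0.1838]
eef_rot: [0.001, 0.983, 0.002, 0.183]
contact_force: [13.8, -3.0, 0.6]
width: 0.323
finger_force: 30.2
```

drive_tool --commands "-0.047 0 -0.096 0 -0.019 0 -1;-0.101 0 -0.188 0 -0.038 0 -1;-0.163 0 -0.275 0 -0.056 0 -1;-0.231 0 -0.357 0 -0.075 0 -1;-0.307 0 -0.434 0 -0.094 0 -1"

```text
time_s: 15.55
ee_pos: [0.6149, -0.0918, 0.2547]
eef_rot: [0.0, 0.969, 0.001, 0.245]
contact_force: [18.6, -10.4, -48.8]
width: 0.332
finger_force: 32.4
```

drive_tool --commands "0 0 0 0 0 0 -1;0 0 0 0 0 0 -1"

```text
time_s: 15.75
ee_pos: [0.6147, -0.0919, 0.2555]
eef_rot: [0.0, 0.969, 0.002, 0.246]
contact_force: [7.5, -4.4, -14.8]
width: 0.344
finger_force: 30.0
```

```bash
python3 chk.py
```

```text
15.75 [-0.4667  0.3019  0.6834  2.0565 -0.6703  0.4289  2.2738] [  7.5038  -4.3721 -14.8083] angle 24.937830354213606 rad 0.1907170592525397 dy -0.0001857310204297774 tilt 28.435771841386487 0.3441444531689358
```

drive_tool --commands "0.084 0 0.066 0 0.019 0 -1;0.162 0 0.138 0 0.037 0 -1;0.234 0 0.215 0 0.056 0 -1;0.299 0 0.298 0 0.074 0 -1;0.357 0 0.386 0 0.093 0 -1"

```text
time_s: 16.25
ee_pos: [0.5964, -0.092, 0.1812]
eef_rot: [0.001, 0.984, 0.003, 0.179]
contact_force: [-6.8, -2.3, 9.2]
width: 0.337
finger_force: 29.3
```

drive_tool --commands "0.038 0 0.098 0 0.019 0 -1;0.067 0 0.198 0 0.037 0 -1;0.088 0 0.3 0 0.056 0 -1;0.101 0 0.403 0 0.074 0 -1;0.105 0 0.506 0 0.093 0 -1"

```text
time_s: 16.75
ee_pos: [0.6075, -0.0919, 0.104]
eef_rot: [0.001, 0.994, 0.003, 0.109]
contact_force: [-7.6, -2.2, 10.0]
width: 0.332
finger_force: 28.5
```

drive_tool --commands "0 0 0 0 0 0 -1;0 0 0 0 0 0 -1"

```text
time_s: 16.95
ee_pos: [0.6078, -0.0919, 0.1041]
eef_rot: [0.001, 0.994, 0.002, 0.109]
contact_force: [-7.3, -2.7, 6.8]
width: 0.33
finger_force: 28.9
```

drive_tool --commands "0.01 0 -0.104 0 -0.019 0 -1;0.012 0 -0.209 0 -0.038 0 -1;0.005 0 -0.314 0 -0.056 0 -1;-0.011 0 -0.418 0 -0.075 0 -1;-0.035 0 -0.521 0 -0.094 0 -1"

```text
time_s: 17.45
ee_pos: [0.5998, -0.092, 0.1846]
eef_rot: [0.001, 0.983, 0.002, 0.184]
contact_force: [9.9, -3.5, 0.6]
width: 0.317
finger_force: 30.0
```

drive_tool --commands "-0.047 0 -0.096 0 -0.019 0 -1;-0.101 0 -0.188 0 -0.038 0 -1;-0.163 0 -0.275 0 -0.056 0 -1;-0.231 0 -0.357 0 -0.075 0 -1;-0.3 0 -0.43 0 -0.094 0 -1"

```text
time_s: 17.95
ee_pos: [0.6149, -0.0918, 0.2552]
eef_rot: [0.0, 0.969, 0.001, 0.247]
contact_force: [23.1, -10.4, -54.5]
width: 0.337
finger_force: 32.3
```

drive_tool --commands "0 0 0 0 0 0 -1;0 0 0 0 0 0 -1"

```text
time_s: 18.15
ee_pos: [0.6143, -0.0919, 0.2557]
eef_rot: [0.001, 0.969, 0.002, 0.247]
contact_force: [4.5, -5.0, -14.3]
width: 0.341
finger_force: 30.0
```

```bash
python3 chk.py
```

```text
18.15 [-0.4684  0.3004  0.6853  2.0589 -0.6747  0.427   2.2782] [  4.5035  -4.9654 -14.3458] angle 24.92789485531992 rad 0.19124280451747155 dy -0.00014205273800212137 tilt 28.544858416610598 0.34121433610483165
```

drive_tool --commands "0.084 0 0.066 0 0.019 0 -1;0.162 0 0.138 0 0.037 0 -1;0.234 0 0.215 0 0.056 0 -1;0.299 0 0.298 0 0.074 0 -1;0.357 0 0.386 0 0.093 0 -1"

```text
time_s: 18.65
ee_pos: [0.5963, -0.0919, 0.1815]
eef_rot: [0.001, 0.984, 0.003, 0.18]
contact_force: [-7.8, -2.4, 9.2]
width: 0.336
finger_force: 29.3
```

drive_tool --commands "0.038 0 0.098 0 0.019 0 -1;0.067 0 0.198 0 0.037 0 -1;0.088 0 0.3 0 0.056 0 -1;0.101 0 0.403 0 0.074 0 -1;0.105 0 0.53 0 0.093 0 -1"

```text
time_s: 19.15
ee_pos: [0.609, -0.0919, 0.1013]
eef_rot: [0.001, 0.994, 0.003, 0.11]
contact_force: [-13.1, -1.1, 29.8]
width: 0.331
finger_force: 26.9
```

drive_tool --commands "0 0 0 0 0 0 -1;0 0 -0.024 0 0 0 -1"

```text
time_s: 19.35
ee_pos: [0.6086, -0.0919, 0.1043]
eef_rot: [0.001, 0.994, 0.002, 0.11]
contact_force: [-5.9, -3.1, 4.5]
width: 0.315
finger_force: 31.4
```

drive_tool --commands "0.01 0 -0.104 0 -0.019 0 -1;0.012 0 -0.209 0 -0.038 0 -1;0.005 0 -0.314 0 -0.056 0 -1;-0.011 0 -0.418 0 -0.075 0 -1;-0.035 0 -0.521 0 -0.094 0 -1"

```text
time_s: 19.85
ee_pos: [0.6027, -0.092, 0.1865]
eef_rot: [0.001, 0.982, 0.001, 0.187]
contact_force: [17.6, -1.9, 0.4]
width: 0.313
finger_force: 30.3
```

drive_tool --commands "-0.047 0 -0.096 0 -0.019 0 -1;-0.101 0 -0.188 0 -0.038 0 -1;-0.163 0 -0.275 0 -0.056 0 -1;-0.231 0 -0.357 0 -0.075 0 -1;-0.3 0 -0.42 0 -0.094 0 -1"

```text
time_s: 20.35
ee_pos: [0.6159, -0.0918, 0.2543]
eef_rot: [0.0, 0.969, 0.001, 0.248]
contact_force: [21.4, -10.9, -50.4]
width: 0.333
finger_force: 33.6
```

drive_tool --commands "0 0 0 0 0 0 -1;0 0 0 0 0 0 -1"

```text
time_s: 20.55
ee_pos: [0.6154, -0.0919, 0.2545]
eef_rot: [0.001, 0.969, 0.002, 0.248]
contact_force: [11.9, -6.0, -23.3]
width: 0.34
finger_force: 30.8
```

```bash
python3 chk.py
```

```text
20.55 [-0.4659  0.3037  0.6825  2.0595 -0.6846  0.4219  2.2871] [ 11.9135  -5.9839 -23.29  ] angle 24.73118242499577 rad 0.18969066727821526 dy -0.00015975668855154612 tilt 28.694328892469947 0.34027029895126926
```

drive_tool --commands "0.084 0 0.066 0 0.019 0 -1;0.162 0 0.138 0 0.037 0 -1;0.234 0 0.215 0 0.056 0 -1;0.299 0 0.298 0 0.074 0 -1;0.357 0 0.386 0 0.093 0 -1"

```text
time_s: 21.05
ee_pos: [0.5971, -0.0919, 0.1804]
eef_rot: [0.001, 0.983, 0.003, 0.181]
contact_force: [-7.9, -3.2, 9.6]
width: 0.335
finger_force: 28.5
```

drive_tool --commands "0.038 0 0.098 0 0.019 0 -1;0.067 0 0.198 0 0.037 0 -1;0.088 0 0.3 0 0.056 0 -1;0.101 0 0.403 0 0.074 0 -1;0.105 0 0.53 0 0.093 0 -1"

```text
time_s: 21.55
ee_pos: [0.6102, -0.0919, 0.1003]
eef_rot: [0.001, 0.994, 0.003, 0.111]
contact_force: [-13.2, -2.7, 25.9]
width: 0.324
finger_force: 27.3
```

drive_tool --commands "0 0 0 0 0 0 -1;0 0 -0.024 0 0 0 -1"

```text
time_s: 21.75
ee_pos: [0.6097, -0.0919, 0.1034]
eef_rot: [0.001, 0.994, 0.003, 0.111]
contact_force: [-6.5, -2.9, 4.4]
width: 0.313
finger_force: 31.0
```

drive_tool --commands "0.01 0 -0.104 0 -0.019 0 -1;0.012 0 -0.209 0 -0.038 0 -1;0.005 0 -0.314 0 -0.056 0 -1;-0.011 0 -0.418 0 -0.075 0 -1;-0.035 0 -0.521 0 -0.094 0 -1"

```text
time_s: 22.25
ee_pos: [0.6036, -0.092, 0.1856]
eef_rot: [0.001, 0.982, 0.002, 0.188]
contact_force: [15.2, -2.3, 1.2]
width: 0.316
finger_force: 30.2
```

drive_tool --commands "-0.047 0 -0.096 0 -0.019 0 -1;-0.101 0 -0.188 0 -0.038 0 -1;-0.163 0 -0.275 0 -0.056 0 -1;-0.231 0 -0.357 0 -0.075 0 -1;-0.3 0 -0.42 0 -0.094 0 -1"

```text
time_s: 22.75
ee_pos: [0.6174, -0.0918, 0.254]
eef_rot: [0.0, 0.968, 0.001, 0.25]
contact_force: [21.6, -11.6, -53.5]
width: 0.333
finger_force: 34.8
```

drive_tool --commands "0 0 0 0 0 0 -1;0 0 0 0 0 0 -1"

```text
time_s: 22.95
ee_pos: [0.6167, -0.0919, 0.2542]
eef_rot: [0.001, 0.968, 0.002, 0.25]
contact_force: [10.3, -5.4, -19.4]
width: 0.337
finger_force: 31.2
```

```bash
python3 chk.py; python3 - <<'E'
from h import *
ims=[snapshot(n)[:,:,::-1] for n in("wrist","scene")]
cv2.imwrite("pics/m3.png",cv2.hconcat([cv2.resize(ims[0][0:200,280:520],(480,400)),cv2.resize(ims[1][100:240,280:385],(300,400))]))
E
```

```text
22.95 [-0.4635  0.3055  0.6801  2.0596 -0.6945  0.418   2.2961] [ 10.3346  -5.4367 -19.4448] angle 24.795753519167896 rad 0.18841970873514385 dy -0.00013765189664113886 tilt 28.89995247152394 0.3371139979031853
```

View pics/m3.png

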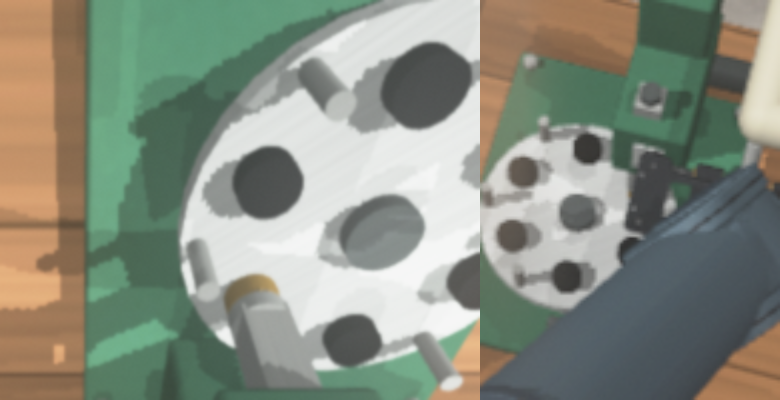

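The wrist view shows the ram's foot on the brass anvil at crop (250,290), and the spindle on the head has dropped well down. Extra strokes do no harm, so I'll do one more for margin and then release.

drive_tool --commands "0.084 0 0.066 0 0.019 0 -1;0.162 0 0.138 0 0.037 0 -1;0.234 0 0.215 0 0.056 0 -1;0.299 0 0.298 0 0.074 0 -1;0.357 0 0.386 0 0.093 0 -1"

```text
time_s: 23.55
ee_pos: [0.5984, -0.0919, 0.1794]
eef_rot: [0.001, 0.983, 0.003, 0.182]
contact_force: [-6.3, -3.4, 5.7]
width: 0.334
finger_force: 28.9
```

drive_tool --commands "0.038 0 0.098 0 0.019 0 -1;0.067 0 0.198 0 0.037 0 -1;0.088 0 0.3 0 0.056 0 -1;0.101 0 0.403 0 0.074 0 -1;0.105 0 0.53 0 0.093 0 -1"

```text
time_s: 24.05
ee_pos: [0.6118, -0.0919, 0.0996]
eef_rot: [0.001, 0.994, 0.003, 0.113]
contact_force: [-14.9, -1.3, 31.2]
width: 0.321
finger_force: 28.5
```

drive_tool --commands "0 0 0 0 0 0 -1;0 0 -0.024 0 0 0 -1"

```text
time_s: 24.25
ee_pos: [0.6114, -0.0919, 0.1028]
eef_rot: [0.001, 0.994, 0.003, 0.113]
contact_force: [-6.7, -3.4, 5.1]
width: 0.317
finger_force: 30.8
```

drive_tool --commands "0.01 0 -0.104 0 -0.019 0 -1;0.012 0 -0.209 0 -0.038 0 -1;0.005 0 -0.314 0 -0.056 0 -1;-0.011 0 -0.418 0 -0.075 0 -1;-0.035 0 -0.521 0 -0.094 0 -1"

```text
time_s: 24.75
ee_pos: [0.6052, -0.092, 0.1851]
eef_rot: [0.001, 0.982, 0.002, 0.19]
contact_force: [15.0, -3.4, 1.4]
width: 0.314
finger_force: 30.2
```

drive_tool --commands "-0.047 0 -0.096 0 -0.019 0 -1;-0.101 0 -0.188 0 -0.038 0 -1;-0.163 0 -0.275 0 -0.056 0 -1;-0.231 0 -0.357 0 -0.075 0 -1;-0.3 0 -0.42 0 -0.094 0 -1"

```text
time_s: 25.25
ee_pos: [0.6189, -0.0918, 0.2537]
eef_rot: [0.0, 0.968, 0.001, 0.252]
contact_force: [23.7, -10.7, -53.3]
width: 0.334
finger_force: 35.0
```

drive_tool --commands "0 0 0 0 0 0 1;0 0 0 0 0 0 1;0 0 0 0 0 0 1;0 0 0 0 0 0 1;0 0 0 0 0 0 1"

```text
time_s: 25.75
ee_pos: [0.6197, -0.0913, 0.2572]
eef_rot: [0.0, 0.967, 0.003, 0.254]
contact_force: [0.6, -0.3, 0.7]
width: 0.765
finger_force: 0.0
```

drive_tool --commands "0 0 0 0 0 0 1;0 0 0 0 0 0 1;0 0 0 0 0 0 1"

```text
time_s: 26.05
ee_pos: [0.6195, -0.0914, 0.2571]
eef_rot: [0.001, 0.967, 0.003, 0.254]
contact_force: [-0.8, 0.3, -0.1]
width: 0.996
finger_force: 0.0
```

drive_tool --commands "0 0 -0.15 0 0 0 1;0 0 -0.3 0 0 0 1;0 0 -0.5 0 0 0 1;0 0 -0.75 0 0 0 1;0 0 -0.75 0 0 0 1"

```text
time_s: 26.55
ee_pos: [0.5648, -0.0924, 0.3583]
eef_rot: [0.001, 0.967, 0.004, 0.256]
contact_force: [1.1, -0.2, -0.7]
width: 1.0
finger_force: 0.0
```

```bash
python3 chk.py; python3 - <<'E'
from h import *
a=snapshot("wrist")[:,:,::-1];b=snapshot("scene")[:,:,::-1]
cv2.imwrite("pics/m4.png",cv2.hconcat([cv2.resize(a[0:300,240:540],(400,400)),cv2.resize(b[90:250,260:400],(350,400))]))
E
```

```text
26.55 [-0.8183 -0.0077  0.9616  2.0642 -0.1341  0.5728  1.8085] [ 1.1193 -0.247  -0.6652] angle 39.340309050489225 rad 0.2886487739122109 dy -0.0007602658520848293 tilt 29.720230445849012 0.999528723489487
```

View pics/m4.png

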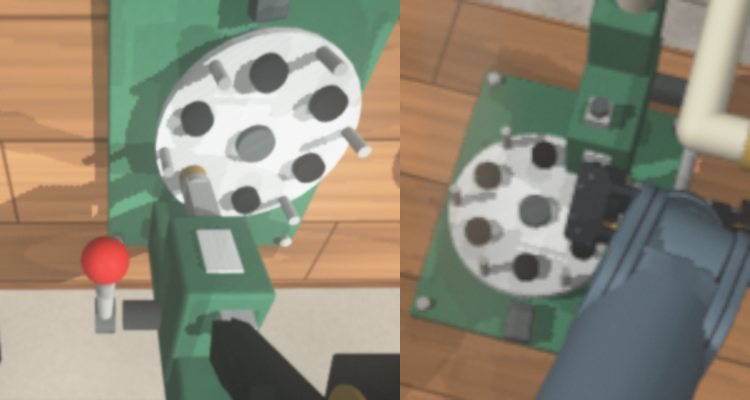

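The ball (crop 105,260) is up and free, the gripper is clear, and the ram's foot sits on the brass. The spindle looks unchanged after the extra stroke, so the ram is home.

```bash
python3 -c "
from workcell import *
print(job_done())"
```

```text
the job is handed in; nothing more can be done
None
```

The job is handed in at about 27 s: the brass anvil is clicked in under the ram, five lever strokes brought the ram down onto it (judged from the pictures), and the lever is up and free with the gripper clear; the result was not reported back.

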